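# Set the moisture absorbers to dry overnight

## Robot

A 7-joint arm with a two-finger parallel gripper is mounted at the origin on the work surface. World frame = base frame: x ahead of the robot, y to its left, z up, the work surface at z = 0. Lengths are in m, angles in rad, forces in N, time in s.
With the tool pointing down it reaches from about 0.425 to 0.925 m from the base axis. Payload 6.8 kg.
Tool frame: the origin (TCP) lies midway between the tips of the shut fingers; the grasp point (between the pads) lies 19 mm behind it; x points along the fingers, y is the direction in which the jaws open and shut, and the axes are right-handed (so a half turn about x gives the same grasp; the last joint's range is limited). The gripper opens to 85 mm and grips with 20 to 120 N. Pads are 22 mm wide; open, the fingers measure 114 mm over their backs; the gripper's body (76 mm by 85 mm) begins 54 mm behind the grasp point. The pads swing forward as they close: fully open they stand 13 mm farther back than shut.
Start: joints at [1.098, 0.477, 0.022, 1.555, -0.011, 1.109, -0.083], TCP at [0.241, -0.631, 0.231] pointing down, gripper open.
Joint ranges: [-2.96, 2.96], [-0.34, 2.1], [-1.41, 1.46], [0.24, 2.44], [-1.37, 4.51], [0.17, 1.92], [-2.96, 2.96]. Speed limits (rad/s): [2.39, 2.39, 3.14, 3.14, 3.14, 3.14, 3.14].

## Interface

Orientations are given as a rotation vector (axis times angle).
In Python, from bench import r, viewer, nets gives the robot as it stands.
- The arm moves only by the shell command python3 -m pendant 'ROWS' [FORCE]. ROWS is JSON, one flat list of numbers, 5 for each row, row after row: the finger opening in mm, from 0 to 85.4, then the shift along the tool's x, y, z in mm, then the turn about the tool's x in rad. A call has 1 to 20 rows; each row shifts and turns the commanded pose from where the row before left it, along the tool's axes as they then stand; what a row does not reach is not made up. A row lasts 1/8 s, in which the tool goes at most 62.5 mm and 10.7 degrees, less where a joint would pass 70% of its speed; a pose out of reach is approached as far as the arm can. A call with a gripper value outside its range is refused whole. The fingers move at their own pace and stop on an object; FORCE is the grip in N (left out, the last holds). Time passes only in rows, so rows that do not move let the fingers close. It gives the time, the measured TCP pose, the force and the opening at its end, in the units of the state.
- r.get_obs(): the state, without advancing time (a new reading comes with each control period).
- viewer.grab_frame(name): name is "side" or "top"; returns (picture, depth): 480x640x3 uint8, red, green, blue; 480x640 float32, m along the optical axis (not along the pixel's ray), 0 where there is no reading.
- viewer.calibration(name): a dict with "mtx" (3x3 intrinsics, pixels), "world_to_cam" (4x4, takes a point from world to camera coordinates). Camera axes: x right, y up, looking along -z (the intrinsics and any distortion apply to the point x, -y, -z); pixel columns grow to the right and rows downward; lengths in m; the calibration is good to about 2 mm. A picture is of the moment at which its call begins. calibration takes no time and is no camera call.
- r.hand_in(): hands the job in, once; it reports no verdict.
Trained networks look in the newest picture that a camera, given by its name, has taken for a name from the list of things; names that differ only in an ending like _2 or _b are one class to them, and where a whole thing is asked for, a point or a joint stands for the part that bears it (a point fixed in the world has none). Each returns a list of dicts, best first, with "score" (0 to 1); they miss things now and then, are a little off and sometimes report something else, mostly with a low value. They report only what shows in the picture. A call takes as long as a camera call. They do not tell look-alikes from the thing itself.
- nets.look_for(name, camera): "location" ([x, y, z] in m, in world coordinates, good to about 4 mm: the middle of the surface that is visible of it).
- nets.silhouettes(name, camera): "mask" (480x640 bool, what is visible of it).
The state is a dict: "clock": time; "joints": joint angles; "qvel": joint speeds; "tau": joint torques, N m; "tcp_pos": TCP position; "orientation": TCP orientation; "contact_force": force on the tool from outside, world axes, zero at the start; "moment": the same for the moment, N m; "grip_width": finger opening in m.
Only numpy, scipy, OpenCV 4.12 (cv2) and the standard library are available. Lean on these libraries where they do the work, as an engineer would, in place of code of your own. Each camera call takes 0.05 s, during which the arm holds its last target. There are 200 camera calls.

## Task

Get the room's moisture absorbers ready to dry: carry every hanging cartridge over the end stops and hang it on the empty rail of the stand, and settle every clay ball from the acrylic tray in a dimple of its own on the drying box so that it no longer rolls. When all of them are in place, press the box's button fully down once and let it go. Everything should be left still, and leave the other things on the counter where they stand.

Things in the scene. Friction and masses are not known exactly. Their poses are not given: they have to be found in the camera images.
- stand: fixed stand: foot plate 70 x 480 x 12 mm, two rails 12 mm thick in one line along its y, centre line 170 mm above the foot's underside (origin: its centre). Each rail has a post at its outer end (215 mm from the middle) and turns up at its free inner end (31 mm from the middle) in an end stop, top 22 mm above the centre line. Clear gap between stops 50 mm. Eyes come off only there
- rail_full (a point): middle of the rail on the stand's +y side, on its centre line: the rail on which the cartridges hang at the start (there is room up to 70 mm either side of here along y). Axes as the stand's
- rail_empty (a point): middle of the empty drying rail on the stand's -y side, on its centre line; 244 mm from rail_full; cartridges can hang up to 70 mm either side of here along y. Axes as the stand's
- cart0: hanging absorber cartridge, 0.15 kg, may be absent: white body 66 (x) x 28 (y) x 80 mm under a grey closed eye round the rail, with a 30 (x) x 14 (y) mm grip tab on top, 197 mm tall in all. z up. Origin: centre of the underside
- cart0_eye (a point): point on that cartridge: peak of the eye's V-shaped roof, 138 mm above its origin; 7 mm above the rail's centre line when hung. The grip tab reaches from 4 to 59 mm above this point (pinch its 30 mm width, fingers closing along x, about 39 mm up). The eye is 37 mm wide (x), its sill 58 mm below this point. Axes as the cartridge's. None if absent
- cart1: hanging absorber cartridge, 0.15 kg, may be absent: white body 66 (x) x 28 (y) x 80 mm under a grey closed eye round the rail, with a 30 (x) x 14 (y) mm grip tab on top, 197 mm tall in all. z up. Origin: centre of the underside
- cart1_eye (a point): point on that cartridge: peak of the eye's V-shaped roof, 138 mm above its origin; 7 mm above the rail's centre line when hung. The grip tab reaches from 4 to 59 mm above this point (pinch its 30 mm width, fingers closing along x, about 39 mm up). The eye is 37 mm wide (x), its sill 58 mm below this point. Axes as the cartridge's. None if absent
- cart2: hanging absorber cartridge, 0.15 kg, may be absent: white body 66 (x) x 28 (y) x 80 mm under a grey closed eye round the rail, with a 30 (x) x 14 (y) mm grip tab on top, 197 mm tall in all. z up. Origin: centre of the underside
- cart2_eye (a point): point on that cartridge: peak of the eye's V-shaped roof, 138 mm above its origin; 7 mm above the rail's centre line when hung. The grip tab reaches from 4 to 59 mm above this point (pinch its 30 mm width, fingers closing along x, about 39 mm up). The eye is 37 mm wide (x), its sill 58 mm below this point. Axes as the cartridge's. None if absent
- cart3: hanging absorber cartridge, 0.15 kg, may be absent: white body 66 (x) x 28 (y) x 80 mm under a grey closed eye round the rail, with a 30 (x) x 14 (y) mm grip tab on top, 197 mm tall in all. z up. Origin: centre of the underside
- cart3_eye (a point): point on that cartridge: peak of the eye's V-shaped roof, 138 mm above its origin; 7 mm above the rail's centre line when hung. The grip tab reaches from 4 to 59 mm above this point (pinch its 30 mm width, fingers closing along x, about 39 mm up). The eye is 37 mm wide (x), its sill 58 mm below this point. Axes as the cartridge's. None if absent
- drybox: white plastic drying box, 100 (x) x 300 (y) mm, deck 50 mm above the counter with three round dimples, a rim 5 mm thick and 14 mm high around the deck part, and a grey press button on top at its -y end outside the rim. Origin on the underside, z up. Fixed
- dimple0 (a point): centre of the mouth of a round dimple (35 mm wide, nearest the button, 70 mm from it) in the drying box's deck. A seated ball's centre stands 24 mm above this point (a ball merely lying on the deck: 30 mm). Dimples are in a row along the box's y, 80 mm apart
- dimple1 (a point): centre of the mouth of a round dimple (35 mm wide, the middle one) in the drying box's deck. A seated ball's centre stands 24 mm above this point (a ball merely lying on the deck: 30 mm). Dimples are in a row along the box's y, 80 mm apart
- dimple2 (a point): centre of the mouth of a round dimple (35 mm wide, farthest from the button) in the drying box's deck. A seated ball's centre stands 24 mm above this point (a ball merely lying on the deck: 30 mm). Dimples are in a row along the box's y, 80 mm apart
- start_top (a point): centre of the top face of the drying box's round grey push button (28 mm across), which is pressed straight down
- start (a joint): travel of the button in m: 0 released, 0.006 fully down (5 N; springs back)
- tray: clear acrylic tray 115 (x) x 250 (y) mm, walls 5 mm thick and 24 mm high, floor 5 mm thick, divided across y into three compartments, in which the clay balls lie. Origin centre of underside. Fixed
- ball0: fired-clay moisture-absorber ball, 60 mm diameter, terracotta with a thin white band, 0.12 kg, rolls freely. Origin = its centre. Starts in a tray compartment, centre 35 mm above the counter. May be absent
- ball1: fired-clay moisture-absorber ball, 60 mm diameter, terracotta with a thin white band, 0.12 kg, rolls freely. Origin = its centre. Starts in a tray compartment, centre 35 mm above the counter. May be absent
- ball2: fired-clay moisture-absorber ball, 60 mm diameter, terracotta with a thin white band, 0.12 kg, rolls freely. Origin = its centre. Starts in a tray compartment, centre 35 mm above the counter. May be absent
- pilltube: bystander: upright aluminium pill tube with screw top, 32 mm across, 95 mm tall; origin at the underside. Leave it
- hedgehog: bystander: white ceramic hedgehog holding reading glasses, about 130 mm long, 115 mm tall; origin at the underside. Leave it
- mug: bystander: mug, 80 mm across, 90 mm tall; origin at the underside. Leave it
Things that resemble listed ones, but are neither listed nor needed, are in the scene too. What is shaped like the ball2 but black is not meant. Leave any yellow look-alike of the cart2 alone.

How it is judged:
By the outcome, as a careful person would: the job done as asked, in the order asked, and still so for the second after the job is handed in, with the robot touching nothing.
Of cart0, cart1, cart2, cart3 only 3 to 4 are there at a start; the rules pass over those that are not, and their reading is None.
Of ball0, ball1, ball2 only 2 to 3 are there at a start; the rules pass over those that are not, and their reading is None.
At some moment in a run one of ball0, ball1, ball2 may be knocked a few centimetres aside while the robot is not near it.
It also fails if it takes over 210 s, if anything falls off the work surface, if the arm or the gripper's body presses on something with over 40 N, if the wrist force passes 120 N, or if a joint passes its speed limit or range.

## Working session

There is one attempt and no reset: what is moved stays moved. The work goes in short steps, Python scripts to look and compute and a shell command to move; the robot and the scene stay as the last step left them, time stands still between calls to the robot, and variables do not carry over. Pictures are saved under pics/ and viewed, about 12 in all and at most 16, crops included, and the job is handed in when it is done.

```bash
mkdir -p pics; ls
cat > h.py <<'E'
import numpy as np, cv2
from scipy.spatial.transform import Rotation as R
from bench import r, viewer, nets
def cal(n):
    c=viewer.calibration(n); return np.array(c["mtx"]),np.array(c["world_to_cam"])
def cloud(n,d):
    K,T=cal(n); v,u=np.mgrid[:480,:640]
    x=(u-K[0,2])/K[0,0]*d; y=(v-K[1,2])/K[1,1]*d
    p=np.stack([x,-y,-d,np.ones_like(d)],-1)@np.linalg.inv(T).T
    p=p[...,:3]; p[d==0]=np.nan; return p
def proj(n,P):
    K,T=cal(n); q=T@np.append(P,1); return (K@np.array([q[0],-q[1],-q[2]])/-q[2])[:2]
def save(n,img): cv2.imwrite(f"pics/{n}.png",cv2.cvtColor(img,cv2.COLOR_RGB2BGR))
def st():
    o=r.get_obs(); print("t",round(o["clock"],2),"tcp",np.round(o["tcp_pos"],4),"w",round(o["grip_width"],4),"F",np.round(o["contact_force"],1)); print(np.round(R.from_rotvec(o["orientation"]).as_matrix(),3)); return o
def delta(P): # shift in tool axes in mm to get TCP to P
    o=r.get_obs(); return np.round(1000*R.from_rotvec(o["orientation"]).as_matrix().T@(np.array(P)-o["tcp_pos"]),1)
E
python3 - <<'E'
from h import *
st()
for n in("side","top"):
    im,d=viewer.grab_frame(n); save(n+"0",im); np.save(n+"0.npy",d)
    K,T=cal(n); print(n,np.round(np.linalg.inv(T)[:3],3).tolist(),K[0,0])
    for k in("cart0_eye","cart0","ball0","dimple0","start_top","drybox","tray","stand","pilltube","hedgehog","mug"):
        print(k,[(np.round(x["location"],3).tolist(),round(x["score"],2),np.round(proj(n,x["location"])).astype(int).tolist()) for x in nets.look_for(k,n)[:7]])
E
```

```text
pics
t 0.0 tcp [ 0.2406 -0.63    0.2303] w 0.0853 F [ 0.3  0.1 -0.5]
[[-0.001  0.357 -0.934]
 [ 0.002 -0.934 -0.357]
 [-1.    -0.002  0.   ]]
side [[-0.997, 0.044, -0.067, 0.402], [-0.079, -0.681, 0.728, 0.993], [-0.013, 0.731, 0.682, 1.031]] 588.2454378528153
cart0_eye [([0.59, 0.076, 0.185], 0.76, [261, 234])]
cart0 [([0.585, 0.071, 0.187], 0.8, [264, 231]), ([0.587, 0.191, 0.119], 0.67, [257, 295]), ([0.335, 0.151, 0.082], 0.63, [378, 298]), ([0.588, 0.116, 0.183], 0.58, [260, 247])]
ball0 [([0.463, 0.32, 0.053], 0.92, [313, 369]), ([0.474, 0.235, 0.049], 0.62, [310, 336]), ([0.486, 0.456, 0.049], 0.61, [294, 433])]
dimple0 [([0.454, -0.183, 0.05], 0.76, [330, 207])]
start_top [([0.459, 0.323, 0.048], 0.55, [314, 372]), ([0.458, -0.339, 0.072], 0.45, [332, 165])]
drybox [([0.459, -0.179, 0.053], 0.16, [328, 207])]
tray [([0.455, 0.238, 0.007], 0.76, [320, 349]), ([0.455, -0.182, 0.052], 0.71, [330, 207])]
stand [([0.594, 0.115, 0.01], 0.98, [262, 301])]
pilltube [([0.455, 0.012, 0.064], 0.81, [326, 256])]
hedgehog [([0.671, -0.395, 0.072], 0.7, [259, 151])]
mug [([0.651, 0.41, 0.0
[... 433 characters left out ...]
], 0.56, [279, 207])]
ball0 [([0.46, 0.294, 0.058], 0.9, [206, 262]), ([0.588, 0.064, 0.138], 0.66, [294, 207]), ([0.487, 0.432, 0.049], 0.58, [153, 252])]
dimple0 [([0.465, -0.218, 0.052], 0.79, [406, 258])]
start_top [([0.462, 0.202, 0.006], 0.67, [245, 261]), ([0.458, -0.219, 0.049], 0.35, [406, 261])]
drybox [([0.457, -0.218, 0.048], 0.61, [406, 261]), ([0.581, 0.175, 0.148], 0.33, [247, 209])]
tray [([0.463, 0.201, 0.002], 0.79, [246, 261])]
stand [([0.604, -0.061, 0.013], 0.84, [343, 207])]
pilltube [([0.456, -0.003, 0.096], 0.59, [323, 262]), ([0.459, 0.296, 0.056], 0.4, [206, 262])]
hedgehog [([0.587, 0.062, 0.14], 0.72, [295, 207]), ([0.662, -0.417, 0.081], 0.69, [484, 179])]
mug []
```

View pics/side0.png

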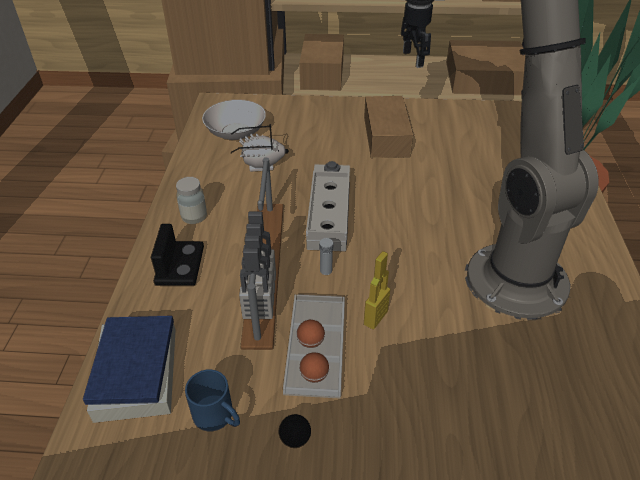

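View pics/top0.png

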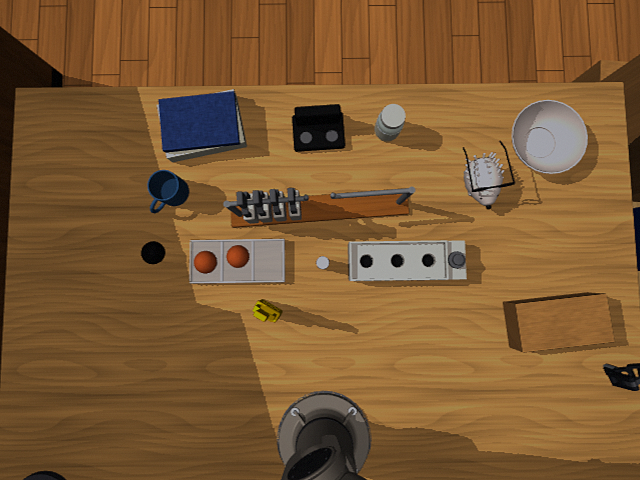

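Side view: four white cartridges hang at about (255,220–310), the yellow look-alike stands at (378,298). There are two terracotta balls in the tray at (310,333) and (314,367), with the third compartment empty, and a black ball outside at (295,431). The drying box is at (330,207) and its button at (332,166). The top view agrees: tabs at (240–305,205), balls at (205,262) and (238,257), dimples at (366/397/428,261). I'll measure these next.

Run:
```python
from h import *
for n in("top","side"):
    d=np.load(n+"0.npy"); P=cloud(n,d); im=cv2.cvtColor(cv2.imread(f"pics/{n}0.png"),cv2.COLOR_BGR2HSV)
    x,y,z=P[...,0],P[...,1],P[...,2]
    reg=(x>.5)&(x<.7)
    rail=reg&(y<-.06)&(y>-.2)&(z>.14)&(z<.2)
    q=P[rail]; 
    b=np.polyfit(q[:,1],q[:,0],1); print(n,"rail x=a*y+b",b.round(4),"n",len(q),"zmax95",np.percentile(q[:,2],95).round(4), "y ext",q[:,1].min().round(3))
    tab=reg&(z>.208)&(y>-.1)&(y<.3)
    k,l,s,c=cv2.connectedComponentsWithStats(tab.astype(np.uint8))
    for i in range(1,k):
        if s[i,4]>8:
            t=P[l==i]; print(" tab n",s[i,4],"mean",t.mean(0).round(4),"min",t.min(0).round(3),"max",t.max(0).round(3))
    # rail ends: stops
    stp=reg&(z>.178)&(z<.205)&(y<.0)&(y>-.3)
    if stp.sum(): print(" stop",P[stp].min(0).round(3),P[stp].max(0).round(3))
    for nm,m in(("red",(im[...,0]<14)&(im[...,1]>150)&(z>.035)&(x>.38)&(x<.53)&(y>.08)&(y<.35)),):
        k,l,s,c=cv2.connectedComponentsWithStats(m.astype(np.uint8))
        for i in range(1,k):
            if s[i,4]>60:
                t=P[l==i]
                A=np.c_[2*t,np.ones(len(t))]; w=np.linalg.lstsq(A,(t**2).sum(1),rcond=None)[0]
                print(" ball",w[:3].round(4),"R",np.sqrt(w[3]+w[:3]@w[:3]).round(4),"top",t[:,2].max().round(3))
    deck=(z>.045)&(z<.055)&(x>.38)&(x<.53)&(y<-.05)&(y>-.4)
    (cx,cy),wh,a=cv2.minAreaRect(P[deck][:,:2].astype(np.float32)); print(" deck",(round(cx,4),round(cy,4)),np.round(wh,4),round(a,2))
    hole=(z<.047)&(x>.42)&(x<.5)&(y<-.06)&(y>-.3)
    k,l,s,c=cv2.connectedComponentsWithStats(hole.astype(np.uint8))
    for i in range(1,k):
        if s[i,4]>15: print(" hole",s[i,4],P[l==i].mean(0).round(4), c[i].round(1))
    bt=(z>.056)&(z<.09)&(x>.42)&(x<.5)&(y<-.31)&(y>-.36)
    if bt.sum(): print(" btn",np.nanmedian(P[bt],0).round(4),P[bt].min(0).round(3),P[bt].max(0).round(3))
```

```text
top rail x=a*y+b [-0.065   0.6045] n 310 zmax95 0.1779 y ext -0.2
 tab n 106 mean [0.5966 0.1037 0.2322] min [0.583 0.097 0.209] max [0.612 0.111 0.239]
 tab n 99 mean [0.5985 0.0651 0.2325] min [0.585 0.059 0.209] max [0.614 0.072 0.239]
 tab n 117 mean [0.5917 0.1751 0.231 ] min [0.578 0.169 0.209] max [0.609 0.183 0.24 ]
 tab n 113 mean [0.5947 0.1405 0.2316] min [0.581 0.134 0.211] max [0.61  0.148 0.239]
 stop [ 0.601 -0.216  0.178] [ 0.624 -0.023  0.192]
 ball [0.4751 0.2167 0.0367] R 0.0281 top 0.067
 ball [0.4615 0.3008 0.037 ] R 0.0281 top 0.069
 deck (0.4568, -0.2227) [0.0994 0.3008] 1.25
 hole 165 [ 0.4586 -0.0678  0.0051] [346.4 261.5]
 hole 162 [ 0.4591 -0.1191  0.0387] [366.9 260.7]
 hole 144 [ 0.4597 -0.1994  0.038 ] [397.7 260.1]
 hole 140 [ 0.4595 -0.2795  0.038 ] [428.4 259.8]
 btn [ 0.4599 -0.3359  0.0637] [ 0.422 -0.36   0.056] [ 0.499 -0.316  0.076]
side rail x=a*y+b [-0.0657  0.6057] n 180 zmax95 0.1785 y ext -0.199
 tab n 788 mean [0.5965 0.1319 0.2277] min [0.579 0.059 0.208] max [0.616 0.19  0.241]
 stop [ 0.602 -0.211  0.178] [ 0.626 -0.018  0.194]
 deck (0.4601, -0.2205) [0.0994 0.3115] 0.38
 hole 69 [ 0.4607 -0.2856  0.0406] [330.1 185.9]
 hole 76 [ 0.4605 -0.2047  0.0404] [328.6 204.7]
 hole 83 [ 0.4601 -0.1246  0.0403] [327.  224.9]
 hole 161 [ 0.4875 -0.07    0.0214] [314.7 244.5]
 hole 150 [ 0.4322 -0.0697  0.02  ] [336.8 246. ]
 btn [ 0.4598 -0.3284  0.0642] [ 0.422 -0.359  0.056] [ 0.499 -0.31   0.078]
```

```bash
python3 -m pendant '[85,-20,0,0,-0.18, 85,-20,0,0,-0.18, 85,-20,0,0,-0.18, 85,-20,0,0,-0.18, 85,-10,0,0,-0.18, 85,0,0,0,-0.18, 85,0,0,0,-0.19, 85,0,0,0,0]'; python3 -c "
from h import *
st(); print(delta([.6005,.0651,.32]))"
```

```text
clock: 2.2
tcp_pos: [0.2407, -0.6306, 0.3213]
orientation: [1.165, 1.237, -1.165]
contact_force: [-0.8, -0.3, -0.1]
grip_width: 0.0852
t 2.2 tcp [ 0.2407 -0.6306  0.3213] w 0.0852 F [-0.8 -0.3 -0.1]
[[ 0.     0.998  0.06 ]
 [ 0.     0.06  -0.998]
 [-1.     0.    -0.   ]]
[   1.4  400.7 -673.1]
```

```bash
python3 -m pendant '[70,0,28,-48,0, 70,0,28,-48,0, 70,0,28,-48,0, 70,0,28,-48,0, 70,0,28,-48,0, 70,0,28,-48,0, 70,0,28,-48,0, 70,0,28,-48,0, 70,0,28,-48,0, 70,0,28,-48,0, 70,0,28,-48,0, 70,0,28,-48,0, 70,0,28,-48,0, 70,0,37,-49,-0.005, 70,0,0,0,0, 70,0,0,0,0]'
python3 - <<'E'
from h import *
st(); print(delta([.6005,.0651,.197]))
im,d=viewer.grab_frame("side"); save("s1",cv2.resize(im[120:330,180:380],(800,840))[:600])
E
```

```text
clock: 4.2
tcp_pos: [0.5996, 0.0655, 0.3209]
orientation: [1.161, 1.239, -1.163]
contact_force: [-0.5, 0.2, -0.6]
grip_width: 0.0701
t 4.2 tcp [0.5996 0.0655 0.3209] w 0.0701 F [-0.5  0.2 -0.6]
[[-0.001  0.998  0.064]
 [-0.     0.064 -0.998]
 [-1.    -0.001  0.   ]]
[123.9   1.    0.4]
```

View pics/s1.png

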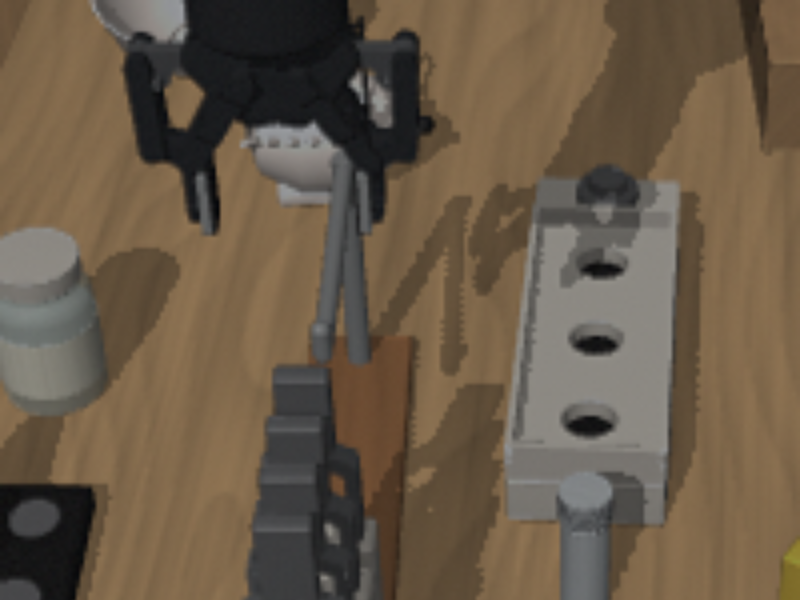

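The crop shows the gripper above the rail and four grey tabs at (300,380–560), all of the white-and-grey kind, with nothing yellow among them. The yellow look-alike stands alone at the lower right. I'll go down on the innermost one.

```bash
python3 -m pendant '[70,40,1,0,0, 70,40,0,0,0, 70,25,0,0,0, 70,10,0,0,0, 70,8,0,0,0, 70,0,0,0,0, 20,0,0,0,0, 20,0,0,0,0, 20,0,0,0,0, 20,0,0,0,0, 20,0,0,0,0]' 40
python3 - <<'E'
from h import *
st()
E
```

```text
clock: 5.62
tcp_pos: [0.6011, 0.066, 0.199]
orientation: [1.161, 1.239, -1.159]
contact_force: [-1.1, -0.4, 4.6]
grip_width: 0.0298
t 5.62 tcp [0.6011 0.066  0.199 ] w 0.0298 F [-1.1 -0.4  4.6]
[[ 0.001  0.998  0.066]
 [ 0.     0.066 -0.998]
 [-1.     0.001 -0.   ]]
```

```bash
python3 -m pendant '[20,-10,0,0,0, 20,-10,0,0,0, 20,-10,0,0,0, 20,0,0,0,0, 20,0,0,0,0]' 40
python3 - <<'E'
from h import *
st(); print(delta([.605+.065*.174,-.174,.229]))
im,d=viewer.grab_frame("side"); save("s2",cv2.resize(im[120:330,180:380],(800,840))[:800:,:][120:720])
E
```

```text
clock: 6.25
tcp_pos: [0.6005, 0.0657, 0.2281]
orientation: [1.16, 1.24, -1.161]
contact_force: [-0.6, -0.5, -2.1]
grip_width: 0.0297
t 6.25 tcp [0.6005 0.0657 0.2281] w 0.0297 F [-0.6 -0.5 -2.1]
[[-0.     0.998  0.066]
 [-0.     0.066 -0.998]
 [-1.    -0.     0.   ]]
[-8.000e-01 -1.000e-01  2.402e+02]
```

View pics/s2.png

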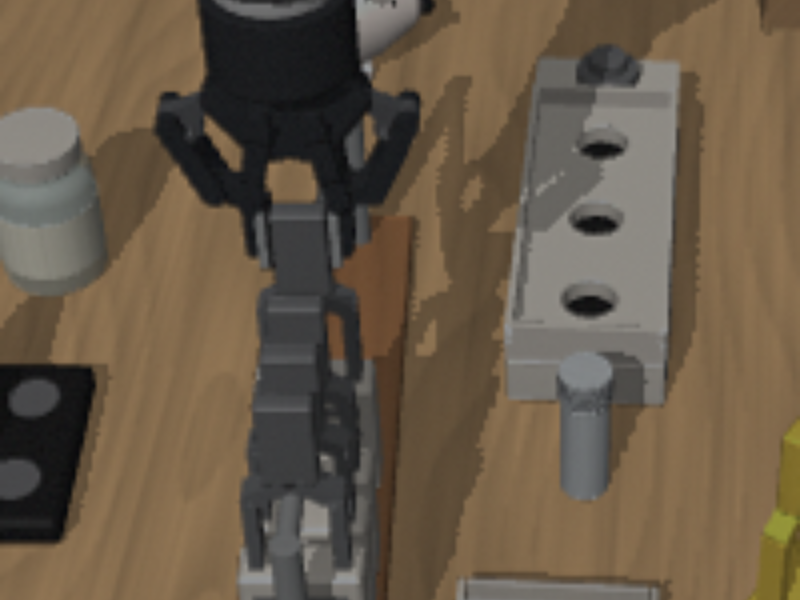

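The innermost cartridge is held at (300,250) in the crop and raised about 29 mm with its weight on the wrist. I'll carry it across.

```bash
python3 -m pendant '[20,0,0,10,0, 20,0,0,20,0, 20,0,0,20,0, 20,0,0,20,0, 20,0,0,20,0, 20,0,0,20,0, 20,0,0,20,0, 20,0,0,20,0, 20,0,0,20,0, 20,0,0,20,0, 20,0,0,20,0, 20,0,0,20,0, 20,0,0,10,0, 20,0,0,0,0, 20,0,0,0,0]' 40
python3 - <<'E'
from h import *
st(); print(delta([.605+.065*.174,-.174,.229]))
E
```

```text
clock: 8.18
tcp_pos: [0.6168, -0.1724, 0.2284]
orientation: [1.16, 1.241, -1.159]
contact_force: [-1.0, -0.3, -1.9]
grip_width: 0.0293
t 8.18 tcp [ 0.6168 -0.1724  0.2284] w 0.0293 F [-1.  -0.3 -1.9]
[[ 0.     0.998  0.068]
 [ 0.001  0.068 -0.998]
 [-1.     0.    -0.001]]
[-0.6 -0.6  1.5]
```

```bash
python3 -m pendant '[20,10,0,0,0, 20,10,0,0,0, 20,7,0,0,0, 20,2,0,0,0, 20,0,0,0,0, 62,0,0,0,0, 62,0,0,0,0, 62,0,0,0,0, 62,-30,0,0,0, 62,-30,0,0,0, 62,0,0,-46,0, 62,0,0,-46,0, 62,0,0,-46,0, 62,0,0,-46,0, 62,0,0,-46,0, 62,0,0,-46,0, 62,0,0,0,0, 62,0,0,0,0]' 40
python3 - <<'E'
from h import *
st(); 
im,d=viewer.grab_frame("top"); P=cloud("top",d); x,y,z=np.moveaxis(P,-1,0)
m=(x>.5)&(x<.7)&(z>.208)&(z<.245)&(y<-.04)&(y>-.2)
print("placed",P[m].mean(0),P[m].max(0))
print(delta([.605-.065*.1037,.1037,.198]))
E
```

```text
clock: 10.42
tcp_pos: [0.5984, 0.1011, 0.2593]
orientation: [1.16, 1.239, -1.161]
contact_force: [-0.2, -0.2, -0.5]
grip_width: 0.0624
t 10.43 tcp [0.5984 0.1011 0.2593] w 0.0624 F [-0.2 -0.2 -0.5]
[[ 0.     0.998  0.066]
 [-0.001  0.066 -0.998]
 [-1.     0.     0.001]]
placed [ 0.61474595 -0.17181004  0.23015262] [ 0.63175288 -0.16540766  0.23798425]
[61.2 -0.1 -3.6]
```

```bash
python3 -m pendant '[62,20,0,-3,0, 62,20,0,0,0, 62,14,0,0,0, 62,6,0,0,0, 62,0,0,0,0, 20,0,0,0,0, 20,0,0,0,0, 20,0,0,0,0, 20,0,0,0,0, 20,-10,0,0,0, 20,-10,0,0,0, 20,-9,0,0,0, 20,0,0,0,0, 20,0,0,0,0]' 40
python3 - <<'E'
from h import *
st(); print(delta([.605+.065*.136,-.136,.2285]))
E
```

```text
clock: 12.22
tcp_pos: [0.5979, 0.1046, 0.2281]
orientation: [1.16, 1.24, -1.16]
contact_force: [0.4, -0.3, -1.5]
grip_width: 0.0298
t 12.22 tcp [0.5979 0.1046 0.2281] w 0.0298 F [ 0.4 -0.3 -1.5]
[[-0.     0.998  0.066]
 [-0.     0.066 -0.998]
 [-1.    -0.     0.   ]]
[-4.000e-01 -1.000e-01  2.411e+02]
```

```bash
python3 -m pendant '[20,0,0,11,0, 20,0,0,20,0, 20,0,0,20,0, 20,0,0,20,0, 20,0,0,20,0, 20,0,0,20,0, 20,0,0,20,0, 20,0,0,20,0, 20,0,0,20,0, 20,0,0,20,0, 20,0,0,20,0, 20,0,0,20,0, 20,0,0,10,0, 20,0,0,0,0, 20,0,0,0,0]' 40; python3 -m pendant '[20,10,0,0,0, 20,10,0,0,0, 20,7,0,0,0, 20,2,0,0,0, 20,0,0,0,0, 62,0,0,0,0, 62,0,0,0,0, 62,0,0,0,0, 62,-30,0,0,0, 62,-30,0,0,0, 62,0,0,-46,0, 62,0,0,-46,0, 62,0,0,-46,0, 62,0,0,-46,0, 62,0,0,-46,0, 62,0,0,-46,0, 62,0,0,0,0, 62,0,0,0,0]' 40
python3 - <<'E'
from h import *
st(); 
im,d=viewer.grab_frame("top"); P=cloud("top",d); x,y,z=np.moveaxis(P,-1,0)
for a,b in((-.2,-.155),(-.155,-.1),(.157,.2)):
    m=(x>.5)&(x<.7)&(z>.208)&(z<.245)&(y<b)&(y>a)
    print("tabs",P[m].mean(0),P[m].max(0))
print(delta([.605-.065*.1405,.1405,.198]))
E
```

```text
clock: 14.1
tcp_pos: [0.6142, -0.1345, 0.2284]
orientation: [1.16, 1.241, -1.159]
contact_force: [-0.7, -0.5, -1.6]
grip_width: 0.0295
clock: 16.35
tcp_pos: [0.5959, 0.139, 0.2591]
orientation: [1.16, 1.239, -1.161]
contact_force: [0.8, -0.2, 0.2]
grip_width: 0.0621
t 16.35 tcp [0.5959 0.139  0.2591] w 0.0621 F [ 0.8 -0.2  0.2]
[[-0.     0.998  0.066]
 [-0.001  0.066 -0.998]
 [-1.    -0.     0.001]]
tabs [ 0.61475531 -0.17184441  0.23038486] [ 0.63113213 -0.16578986  0.2386925 ]
tabs [ 0.61327984 -0.13395017  0.23094849] [ 0.62948979 -0.12767937  0.23811994]<stdin>:6: RuntimeWarning: Mean of empty slice.
  ret = um.true_divide(
Traceback (most recent call last):
ValueError: zero-size array to reduction operation maximum which has no identity
```

Same again for the third cartridge, which is hidden from the top camera only because the gripper covers it.

```bash
python3 -m pendant '[62,20,0,-2,0, 62,20,0,0,0, 62,14,0,0,0, 62,6,0,0,0, 62,0,0,0,0, 20,0,0,0,0, 20,0,0,0,0, 20,0,0,0,0, 20,0,0,0,0, 20,-10,0,0,0, 20,-10,0,0,0, 20,-9,0,0,0, 20,0,0,0,0, 20,0,0,0,0]' 40
python3 - <<'E'
from h import *
st(); print(delta([.605+.065*.098,-.098,.2285]))
E
```

```text
clock: 18.15
tcp_pos: [0.5955, 0.1415, 0.2281]
orientation: [1.16, 1.24, -1.16]
contact_force: [0.0, 0.7, -2.3]
grip_width: 0.0296
t 18.15 tcp [0.5955 0.1415 0.2281] w 0.0296 F [ 0.   0.7 -2.3]
[[-0.     0.998  0.066]
 [-0.     0.066 -0.998]
 [-1.    -0.     0.   ]]
[-3.0e-01 -1.0e-01  2.4e+02]
```

```bash
python3 -m pendant '[20,0,0,10,0, 20,0,0,20,0, 20,0,0,20,0, 20,0,0,20,0, 20,0,0,20,0, 20,0,0,20,0, 20,0,0,20,0, 20,0,0,20,0, 20,0,0,20,0, 20,0,0,20,0, 20,0,0,20,0, 20,0,0,20,0, 20,0,0,10,0, 20,0,0,0,0, 20,0,0,0,0]' 40; python3 -m pendant '[20,10,0,0,0, 20,10,0,0,0, 20,7,0,0,0, 20,2,0,0,0, 20,0,0,0,0, 62,0,0,0,0, 62,0,0,0,0, 62,0,0,0,0, 62,-30,0,0,0, 62,-30,0,0,0, 62,0,0,-46,0, 62,0,0,-46,0, 62,0,0,-46,0, 62,0,0,-46,0, 62,0,0,-46,0, 62,0,0,-43,0, 62,0,0,0,0, 62,0,0,0,0]' 40
python3 - <<'E'
from h import *
st(); print(delta([.605-.065*.1755,.1755,.198]))
E
```

```text
clock: 20.02
tcp_pos: [0.6116, -0.0966, 0.2284]
orientation: [1.16, 1.241, -1.159]
contact_force: [0.1, -0.2, -0.5]
grip_width: 0.0291
clock: 22.28
tcp_pos: [0.5936, 0.1739, 0.259]
orientation: [1.16, 1.239, -1.161]
contact_force: [0.4, -0.2, -0.0]
grip_width: 0.0618
t 22.27 tcp [0.5936 0.1739 0.259 ] w 0.0618 F [ 0.4 -0.2 -0. ]
[[-0.     0.998  0.066]
 [-0.001  0.066 -0.998]
 [-1.    -0.     0.001]]
[61.   0.1 -1.6]
```

```bash
python3 -m pendant '[62,20,0,-2,0, 62,20,0,0,0, 62,14,0,0,0, 62,6,0,0,0, 62,0,0,0,0, 20,0,0,0,0, 20,0,0,0,0, 20,0,0,0,0, 20,0,0,0,0, 20,-10,0,0,0, 20,-10,0,0,0, 20,-9,0,0,0, 20,0,0,0,0, 20,0,0,0,0]' 40
python3 - <<'E'
from h import *
st(); print(delta([.605+.065*.060,-.060,.2285]))
im,d=viewer.grab_frame("side"); save("s3",cv2.resize(im[130:370,180:400],(733,800))[:600])
E
```

```text
clock: 24.02
tcp_pos: [0.5932, 0.1764, 0.2281]
orientation: [1.16, 1.24, -1.16]
contact_force: [-0.1, 0.1, -0.8]
grip_width: 0.0294
t 24.02 tcp [0.5932 0.1764 0.2281] w 0.0294 F [-0.1  0.1 -0.8]
[[-0.     0.998  0.066]
 [-0.     0.066 -0.998]
 [-1.    -0.     0.   ]]
[ -0.3  -0.  236.9]
```

View pics/s3.png

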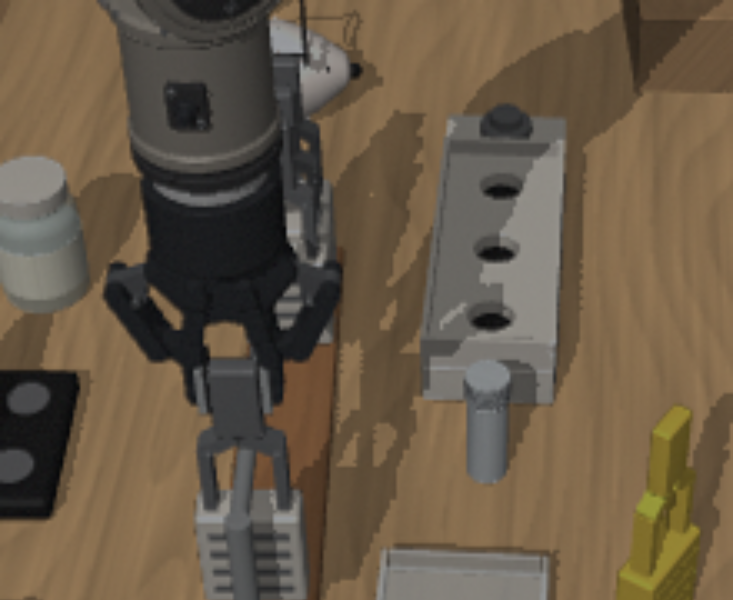

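The fourth cartridge hangs in the gripper at (240,400) in the crop, and the others hang behind on the far rail at (300,150–330). I'll carry it over, release, and look.

```bash
python3 -m pendant '[20,0,0,9,0, 20,0,0,20,0, 20,0,0,20,0, 20,0,0,20,0, 20,0,0,20,0, 20,0,0,20,0, 20,0,0,20,0, 20,0,0,20,0, 20,0,0,20,0, 20,0,0,20,0, 20,0,0,20,0, 20,0,0,20,0, 20,0,0,8,0, 20,0,0,0,0, 20,0,0,0,0]' 40; python3 -m pendant '[20,10,0,0,0, 20,10,0,0,0, 20,7,0,0,0, 20,2,0,0,0, 20,0,0,0,0, 62,0,0,0,0, 62,0,0,0,0, 62,0,0,0,0, 62,-30,0,0,0, 62,-30,0,0,0, 72,0,-20,-46,0, 72,0,-20,-46,0, 72,0,-20,-46,0, 72,0,-20,-46,0, 72,0,-20,-46,0, 72,0,-20,-46,0, 72,0,0,0,0, 72,0,0,0,0]' 40
python3 - <<'E'
from h import *
st()
im,d=viewer.grab_frame("top"); save("t4",im); P=cloud("top",d); x,y,z=np.moveaxis(P,-1,0)
m=(x>.57)&(x<.7)&(z>.208)&(z<.26)&(y<.0)&(y>-.2)
k,l,s,c=cv2.connectedComponentsWithStats(m.astype(np.uint8))
for i in range(1,k):
    if s[i,4]>20: print("tab",P[l==i].mean(0).round(4),P[l==i].max(0).round(3))
im,d=viewer.grab_frame("side"); save("s4",im)
save("s4c",cv2.resize(im[130:400,180:420],(711,800))[150:750])
for k in("ball0",):
  for n in ("side","top"): print([(np.round(x["location"],3).tolist(),round(x["score"],2),np.round(proj(n,x["location"])).astype(int).tolist()) for x in nets.look_for(k,n)[:7]])
E
```

```text
clock: 25.95
tcp_pos: [0.6091, -0.0587, 0.2284]
orientation: [1.16, 1.241, -1.159]
contact_force: [-0.7, -0.2, -0.6]
grip_width: 0.0298
clock: 28.2
tcp_pos: [0.4713, 0.2069, 0.2592]
orientation: [1.16, 1.239, -1.16]
contact_force: [0.7, -1.1, 0.8]
grip_width: 0.0719
t 28.2 tcp [0.4713 0.2069 0.2592] w 0.0719 F [ 0.7 -1.1  0.8]
[[ 0.     0.998  0.066]
 [-0.001  0.066 -0.998]
 [-1.     0.     0.001]]
tab [ 0.6148 -0.1717  0.2308] [ 0.631 -0.165  0.24 ]
tab [ 0.6108 -0.0965  0.2317] [ 0.628 -0.09   0.24 ]
tab [ 0.6131 -0.1341  0.2307] [ 0.63  -0.128  0.24 ]
tab [ 0.6076 -0.0587  0.2318] [ 0.624 -0.052  0.239]
[([0.484, 0.455, 0.048], 0.88, [295, 432]), ([0.607, -0.052, 0.116], 0.7, [264, 218]), ([0.473, 0.236, 0.05], 0.59, [311, 336]), ([0.593, 0.134, 0.013], 0.27, [262, 307])]
[([0.472, 0.213, 0.058], 0.84, [238, 257]), ([0.457, -0.218, 0.053], 0.73, [406, 261])]
```

View pics/s4.png

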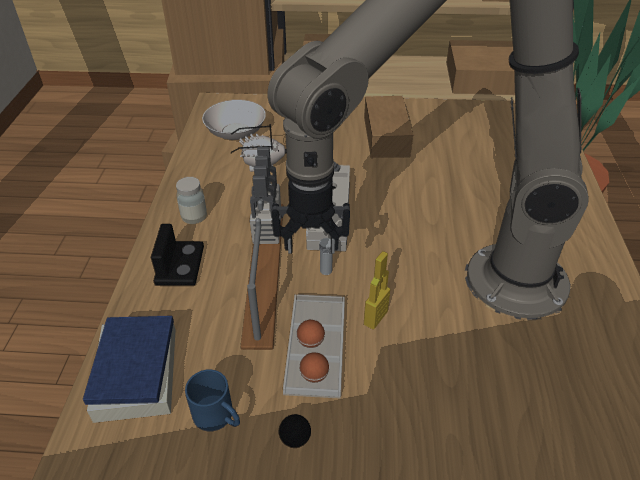

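View pics/t4.png

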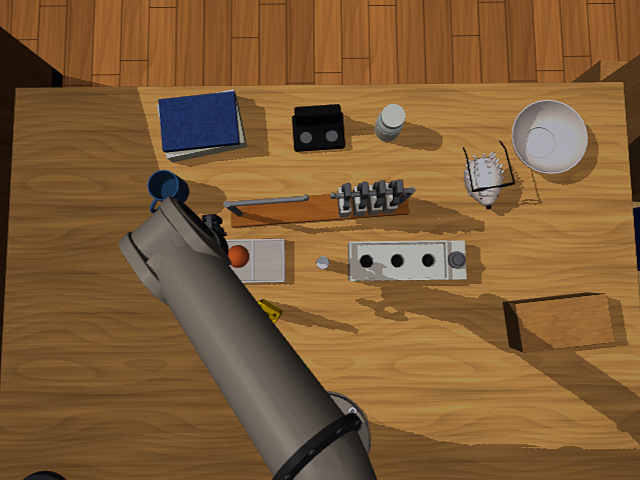

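All four cartridges hang on the −y rail (side (265,150–240), top (345–400,197)), and the balls are still in the tray. I'll refine the balls and the tray walls to choose the jaw direction.

Run:
```python
from h import *
from scipy.optimize import least_squares
for n,f in(("top","top0"),("side","side0"),("side","s4")):
    if f=="s4": im0,d=viewer.grab_frame("side")
    else: d=np.load(n+"0.npy"); im0=cv2.cvtColor(cv2.imread(f"pics/{n}0.png"),cv2.COLOR_BGR2RGB)
    P=cloud(n,d); im=cv2.cvtColor(im0,cv2.COLOR_RGB2HSV); x,y,z=np.moveaxis(P,-1,0)
    m=((im[...,0]<14)&(im[...,1]>120)&(z>.034)&(z<.08)&(x>.38)&(x<.53)&(y>.1)&(y<.36)).astype(np.uint8)
    m=cv2.morphologyEx(m,cv2.MORPH_CLOSE,np.ones((5,5)))
    k,l,s,c=cv2.connectedComponentsWithStats(m)
    for i in range(1,k):
        if s[i,4]>60:
            t=P[(l==i)&(z>.034)]
            w=least_squares(lambda q:np.linalg.norm(t-np.array([q[0],q[1],q[2]]),axis=1)-.03,[*t[:,:2].mean(0),.035],loss="soft_l1",f_scale=.002).x
            print(f,"ball",w.round(4),s[i,4])
    tr=(x>.37)&(x<.55)&(y>.05)&(y<.37)&(z>.008)&(z<.034)&(m==0)
    print(" wall z pct",np.percentile(z[tr],[50,90,97]).round(4))
    hi=tr&(z>.015); h,e=np.histogram(y[hi&(x>.43)&(x<.49)],np.arange(.06,.36,.005)); print(" y",[(round(a,3),int(b)) for a,b in zip(e,h) if b>4])
    h,e=np.histogram(x[hi&(y>.1)&(y<.17)],np.arange(.38,.54,.005)); print(" x",[(round(a,3),int(b)) for a,b in zip(e,h) if b>4])
```

```text
top0 ball [0.4752 0.2168 0.0341] 392
top0 ball [0.4615 0.3012 0.0343] 397
 wall z pct [0.0212 0.0255 0.0274]
 y [(np.float64(0.095), 28), (np.float64(0.1), 16), (np.float64(0.175), 20), (np.float64(0.18), 26), (np.float64(0.26), 46), (np.float64(0.34), 41), (np.float64(0.345), 14)]
 x [(np.float64(0.405), 32), (np.float64(0.41), 18), (np.float64(0.515), 50)]
side0 ball [0.4758 0.2191 0.0356] 518
side0 ball [0.4621 0.3031 0.0356] 592
 wall z pct [0.02   0.0263 0.0285]
 y [(np.float64(0.1), 66), (np.float64(0.105), 43), (np.float64(0.18), 17), (np.float64(0.185), 18), (np.float64(0.235), 5), (np.float64(0.24), 13), (np.float64(0.245), 21), (np.float64(0.26), 10), (np.float64(0.265), 23), (np.float64(0.32), 5), (np.float64(0.325), 18), (np.float64(0.33), 16), (np.float64(0.34), 5), (np.float64(0.345), 102), (np.float64(0.35), 30)]
 x [(np.float64(0.405), 26), (np.float64(0.41), 33), (np.float64(0.415), 10), (np.float64(0.42), 8), (np.float64(0.425), 8), (np.float64(0.43), 9), (np.float64(0.435), 12), (np.float64(0.44), 10), (np.float64(0.445), 8), (np.float64(0.45), 8), (np.float64(0.45
[... 664 characters left out ...]
), (np.float64(0.32), 9), (np.float64(0.325), 17), (np.float64(0.33), 18), (np.float64(0.345), 105), (np.float64(0.35), 34)]
 x [(np.float64(0.405), 25), (np.float64(0.41), 32), (np.float64(0.415), 7), (np.float64(0.42), 8), (np.float64(0.425), 9), (np.float64(0.43), 7), (np.float64(0.435), 12), (np.float64(0.44), 8), (np.float64(0.445), 8), (np.float64(0.45), 6), (np.float64(0.455), 6), (np.float64(0.46), 11), (np.float64(0.465), 10), (np.float64(0.47), 9), (np.float64(0.475), 7), (np.float64(0.48), 8), (np.float64(0.485), 12), (np.float64(0.49), 10), (np.float64(0.495), 8), (np.float64(0.5), 7), (np.float64(0.505), 8), (np.float64(0.51), 6), (np.float64(0.515), 43), (np.float64(0.52), 22)]
```

```bash
python3 -c "
from h import *
print(delta([.4755,.218,.0225]))"
```

```text
[236.6   4.6 -11.4]
```

```bash
python3 -m pendant '[76,50,5,-11,0, 76,50,0,0,0, 76,50,0,0,0, 76,30,0,0,0, 76,20,0,0,0, 76,0,0,0,0, 76,0,0,0,0]' 40
python3 - <<'E'
from h import *
st(); print(delta([.4755,.218,.0225]))
im,d=viewer.grab_frame("side"); save("s5",cv2.resize(im[240:420,220:460],(800,600)))
E
```

```text
clock: 29.32
tcp_pos: [0.4762, 0.2193, 0.0604]
orientation: [1.162, 1.239, -1.159]
contact_force: [0.4, 0.0, 0.5]
grip_width: 0.076
t 29.32 tcp [0.4762 0.2193 0.0604] w 0.076 F [0.4 0.  0.5]
[[ 0.002  0.998  0.066]
 [ 0.001  0.066 -0.998]
 [-1.     0.002 -0.001]]
[37.9 -0.8  1.3]
```

View pics/s5.png

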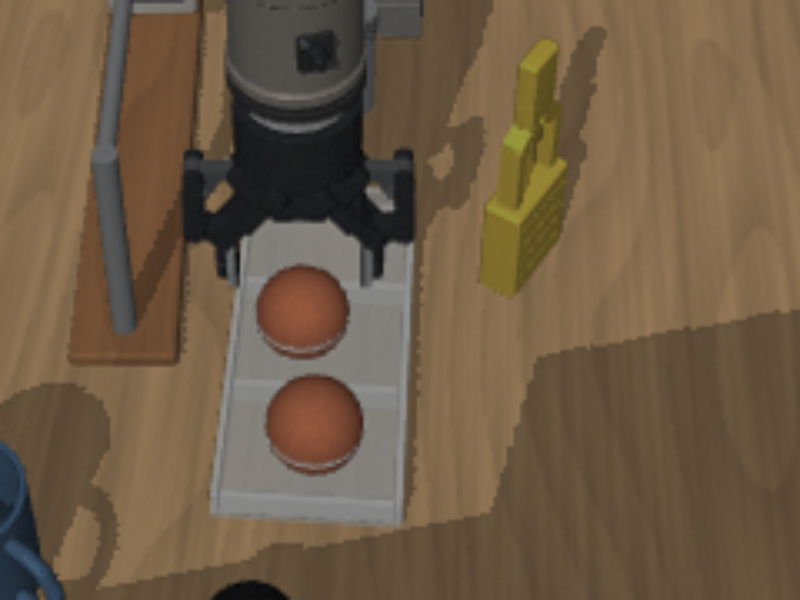

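The open jaws at (235,260) and (370,260) are centred in x over the terracotta ball at (303,310). The second ball is at (315,422), and the black one at (250,590) stays put. I'll lower and grip.

```bash
python3 -m pendant '[76,20,0,1,0, 76,13,0,0,0, 72,5,0,0,0, 72,0,0,0,0, 50,0,0,0,0, 50,0,0,0,0, 50,0,0,0,0, 50,0,0,0,0, 50,0,0,0,0, 50,-5,0,0,0, 50,-15,0,0,0, 50,-30,0,0,0, 50,-40,0,0,0, 50,-30,0,0,0, 50,-20,0,0,0, 50,0,0,0,0, 50,0,0,0,0]' 40
python3 - <<'E'
from h import *
st(); print(delta([.4595,-.202,.162]))
E
```

```text
clock: 31.5
tcp_pos: [0.4748, 0.2172, 0.1603]
orientation: [1.159, 1.24, -1.162]
contact_force: [0.3, -0.7, -1.1]
grip_width: 0.0578
t 31.5 tcp [0.4748 0.2172 0.1603] w 0.0578 F [ 0.3 -0.7 -1.1]
[[-0.001  0.998  0.066]
 [-0.001  0.066 -0.998]
 [-1.    -0.002  0.001]]
[ -1.3 -43.  417.3]
```

```bash
python3 -m pendant '[50,0,-2,15,0, 50,0,-3,30,0, 50,0,-3,35,0, 50,0,-4,35,0, 50,0,-4,35,0, 50,0,-4,35,0, 50,0,-4,35,0, 50,0,-4,35,0, 50,0,-4,35,0, 50,0,-4,35,0, 50,0,-3,35,0, 50,0,-2,30,0, 50,0,-2,17,0, 50,0,0,10,0, 50,0,0,0,0.18, 50,0,0,0,0.18, 50,0,0,0,0.18, 50,0,0,0,0.18, 50,0,0,0,0, 50,0,0,0,0]' 40
python3 - <<'E'
from h import *
st(); print(delta([.4595,-.202,.06]))
from scipy.optimize import least_squares
for n in("side","top"):
    im0,d=viewer.grab_frame(n); P=cloud(n,d); im=cv2.cvtColor(im0,cv2.COLOR_RGB2HSV); x,y,z=np.moveaxis(P,-1,0)
    m=(im[...,0]<14)&(im[...,1]>130)&(z>.1)&(x>.38)&(x<.53)&(y>-.25)&(y<-.15); t=P[m]; print(n,m.sum())
    if m.sum()>30: print(least_squares(lambda q:np.linalg.norm(t-q,axis=1)-.03,[.46,-.2,.17],loss="soft_l1",f_scale=.002).x.round(4))
E
```

```text
clock: 34.0
tcp_pos: [0.4602, -0.2005, 0.1612]
orientation: [1.669, 0.829, -1.669]
contact_force: [0.4, 0.0, -0.9]
grip_width: 0.0578
t 34.0 tcp [ 0.4602 -0.2005  0.1612] w 0.0578 F [ 0.4  0.  -0.9]
[[-0.     0.797 -0.604]
 [ 0.    -0.604 -0.797]
 [-1.    -0.    -0.   ]]
[101.2   0.4   1.6]
side 309
[ 0.4618 -0.1996  0.175 ]
top 110
[ 0.4603 -0.2035  0.1776]
```

The ball is held about 14 mm above the TCP. I'll lower by 98 mm and release.

```bash
python3 -m pendant '[50,30,0,2,0, 50,30,0,0,0, 50,20,0,0,0, 50,10,0,0,0, 50,5,0,0,0, 50,3,0,0,0, 50,0,0,0,0, 50,0,0,0,0]' 40
python3 - <<'E'
from h import *
st(); print(delta([.4595,-.202,.06]))
im0,d=viewer.grab_frame("side"); save("s6",cv2.resize(im0[140:290,260:460],(800,600)))
E
```

```text
clock: 35.1
tcp_pos: [0.4595, -0.2026, 0.0643]
orientation: [1.672, 0.825, -1.671]
contact_force: [-2.0, 1.8, 6.3]
grip_width: 0.0583
t 35.1 tcp [ 0.4595 -0.2026  0.0643] w 0.0583 F [-2.   1.8  6.3]
[[ 0.001  0.794 -0.608]
 [-0.001 -0.608 -0.794]
 [-1.     0.001 -0.   ]]
[ 4.3 -0.4 -0.5]
```

View pics/s6.png

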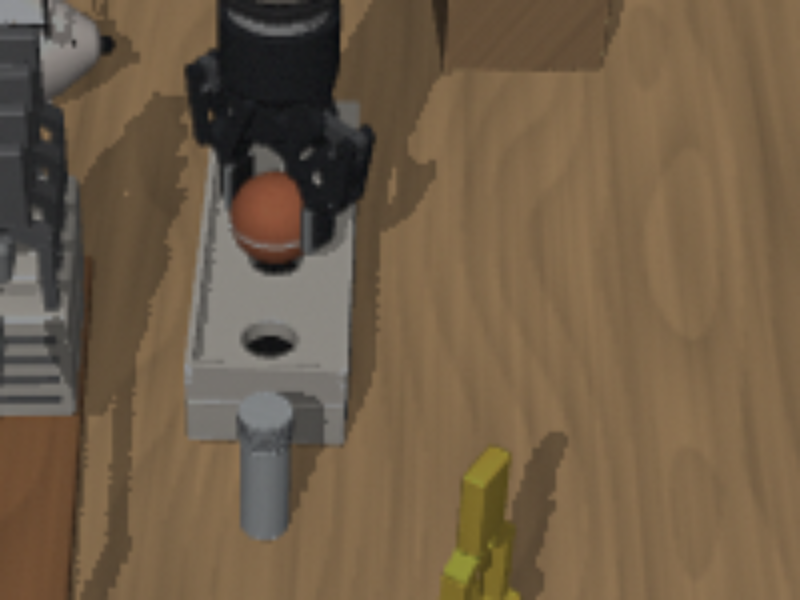

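Ball at (270,218) in the crop with the hole's front edge showing beneath it, and the wrist feels 6 N: it sits a little too far to −y. My hole means were biased by the depth of the holes, so I'll recompute the mouths on the deck plane.

Run:
```python
from h import *
def plane(n,u,v,h):
    K,T=cal(n); C=np.linalg.inv(T); w=np.linalg.inv(K)@[u,v,1]; w=C[:3,:3]@[w[0],-w[1],-w[2]]; o=C[:3,3]; return (o+w*(h-o[2])/w[2]).round(4)
for n,l in(("top",[(366.9,260.7),(397.7,260.1),(428.4,259.8)]),("side",[(330.1,185.9),(328.6,204.7),(327,224.9)])):
    for u,v in l: print(n,plane(n,u,v,.05))
print(delta([.4597,-.1965,.068]))
```

```text
top [ 0.4587 -0.1179  0.05  ]
top [ 0.4594 -0.1973  0.05  ]
top [ 0.4593 -0.2764  0.05  ]
side [ 0.4603 -0.2733  0.05  ]
side [ 0.4599 -0.1932  0.05  ]
side [ 0.4595 -0.1135  0.05  ]
[-3.7 -3.6 -5. ]
```

```bash
python3 -m pendant '[50,-5,0,0,0, 50,0,-4,-5.5,0, 50,0,0,0,0, 50,4,0,0,0, 50,2,0,0,0, 50,0,0,0,0, 50,0,0,0,0]' 40
python3 - <<'E'
from h import *
st()
E
```

```text
clock: 36.02
tcp_pos: [0.4591, -0.1959, 0.0622]
orientation: [1.672, 0.826, -1.672]
contact_force: [-0.2, -0.2, -0.7]
grip_width: 0.0578
t 36.02 tcp [ 0.4591 -0.1959  0.0622] w 0.0578 F [-0.2 -0.2 -0.7]
[[-0.     0.794 -0.608]
 [ 0.    -0.608 -0.794]
 [-1.    -0.    -0.   ]]
```

```bash
python3 -m pendant '[50,2,0,0,0, 50,0,0,0,0, 60,0,0,0,0, 63,0,0,0,0, 66,0,0,0,0, 68,0,0,0,0, 68,0,0,0,0, 68,-10,0,0,0, 68,-30,0,0,0, 68,-40,0,0,0, 68,-20,0,0,0, 72,0,0,0,-0.18, 72,0,0,0,-0.18, 72,0,0,0,-0.18, 72,0,0,0,-0.18, 72,0,0,0,0]' 40
python3 - <<'E'
from h import *
st(); print(delta([.462,.302,.162]))
from scipy.optimize import least_squares
for n in("side",):
    im0,d=viewer.grab_frame(n); P=cloud(n,d); im=cv2.cvtColor(im0,cv2.COLOR_RGB2HSV); x,y,z=np.moveaxis(P,-1,0)
    m=(im[...,0]<14)&(im[...,1]>130)&(z>.034)&(x>.38)&(x<.53)
    for a,b in((-.35,-.05),(.1,.36)):
        t=P[m&(y>a)&(y<b)]; print(n,len(t),least_squares(lambda q:np.linalg.norm(t-q,axis=1)-.03,[*t[:,:2].mean(0),.05],loss="soft_l1",f_scale=.002).x.round(4))
E
```

```text
clock: 38.02
tcp_pos: [0.4591, -0.196, 0.1608]
orientation: [1.162, 1.239, -1.161]
contact_force: [0.2, 0.7, -0.1]
grip_width: 0.072
t 38.02 tcp [ 0.4591 -0.196   0.1608] w 0.072 F [ 0.2  0.7 -0.1]
[[ 0.     0.998  0.065]
 [-0.     0.065 -0.998]
 [-1.     0.     0.   ]]
[  -1.2   35.1 -496.8]
side 330 [ 0.461  -0.1954  0.0752]
side 571 [0.4617 0.3031 0.0356]
```

Ball 1 is seated: centre at 0.075 against 0.074 nominal. On to the second ball.

```bash
python3 -m pendant '[76,0,2,-30,0, 76,0,3,-42,0, 76,0,3,-42,0, 76,0,3,-42,0, 76,0,3,-42,0, 76,0,3,-42,0, 76,0,3,-42,0, 76,0,3,-42,0, 76,0,3,-42,0, 76,0,3,-42,0, 76,0,3,-42,0, 76,0,3,-42,0, 76,0,0,-5,0, 76,0,0,0,0, 76,50,0,0,0, 76,30,0,0,0, 76,20,0,0,0, 76,0,0,0,0, 76,0,0,0,0]' 40
python3 - <<'E'
from h import *
st(); print(delta([.4617,.302,.0225]))
E
```

```text
clock: 40.45
tcp_pos: [0.4618, 0.3026, 0.0614]
orientation: [1.162, 1.239, -1.159]
contact_force: [-0.9, 0.2, 0.6]
grip_width: 0.0762
t 40.45 tcp [0.4618 0.3026 0.0614] w 0.0762 F [-0.9  0.2  0.6]
[[ 0.001  0.998  0.066]
 [ 0.001  0.066 -0.998]
 [-1.     0.002 -0.001]]
[38.9 -0.2  0.6]
```

```bash
python3 -m pendant '[76,20,0,0,0, 76,13,0,0,0, 72,6,0,0,0, 72,0,0,0,0, 50,0,0,0,0, 50,0,0,0,0, 50,0,0,0,0, 50,0,0,0,0, 50,0,0,0,0, 50,-5,0,0,0, 50,-15,0,0,0, 50,-30,0,0,0, 50,-40,0,0,0, 50,-30,0,0,0, 50,-20,0,0,0, 50,0,0,0,0, 50,0,0,0,0]' 40
python3 - <<'E'
from h import *
st(); print(delta([.4595,-.1157,.162]))
E
```

```text
clock: 42.58
tcp_pos: [0.4605, 0.3016, 0.1603]
orientation: [1.159, 1.24, -1.162]
contact_force: [-0.3, -0.6, -1.4]
grip_width: 0.0577
t 42.58 tcp [0.4605 0.3016 0.1603] w 0.0577 F [-0.3 -0.6 -1.4]
[[-0.001  0.998  0.066]
 [-0.001  0.066 -0.998]
 [-1.    -0.001  0.001]]
[ -1.2 -28.7 416.4]
```

```bash
python3 -m pendant '[50,0,-1,15,0, 50,0,-2,30,0, 50,0,-2,35,0, 50,0,-3,35,0, 50,0,-3,35,0, 50,0,-3,35,0, 50,0,-3,35,0, 50,0,-3,35,0, 50,0,-3,35,0, 50,0,-2,35,0, 50,0,-2,35,0, 50,0,-1,30,0, 50,0,0,16,0, 50,0,0,10,0, 50,0,0,0,0.18, 50,0,0,0,0.18, 50,0,0,0,0.18, 50,0,0,0,0.18, 50,0,0,0,0, 50,0,0,0,0]' 40
python3 - <<'E'
from h import *
st(); print(delta([.4595,-.1157,.062]))
E
```

```text
clock: 45.08
tcp_pos: [0.4607, -0.1141, 0.1613]
orientation: [1.669, 0.829, -1.669]
contact_force: [0.0, -0.0, -0.7]
grip_width: 0.0582
t 45.08 tcp [ 0.4607 -0.1141  0.1613] w 0.0582 F [ 0.  -0.  -0.7]
[[-0.     0.797 -0.604]
 [ 0.    -0.604 -0.797]
 [-1.    -0.    -0.   ]]
[99.3  0.1  2. ]
```

```bash
python3 -m pendant '[50,30,0,2,0, 50,30,0,0,0, 50,20,0,0,0, 50,10,0,0,0, 50,6,0,0,0, 50,3,0,0,0, 50,0,0,0,0, 50,0,0,0,0]' 40
python3 - <<'E'
from h import *
st(); print(delta([.4595,-.1157,.062]))
E
```

```text
clock: 46.08
tcp_pos: [0.4598, -0.1163, 0.0627]
orientation: [1.672, 0.825, -1.671]
contact_force: [0.4, -0.4, -0.9]
grip_width: 0.0576
t 46.08 tcp [ 0.4598 -0.1163  0.0627] w 0.0576 F [ 0.4 -0.4 -0.9]
[[ 0.001  0.794 -0.608]
 [-0.    -0.608 -0.794]
 [-1.     0.001 -0.   ]]
[ 0.7 -0.6 -0.3]
```

```bash
python3 -m pendant '[50,2,0,0,0, 50,0,0,0,0, 60,0,0,0,0, 63,0,0,0,0, 66,0,0,0,0, 68,0,0,0,0, 68,0,0,0,0, 68,-10,0,0,0, 68,-30,0,0,0, 68,-40,0,0,0, 68,-40,0,0,0, 0,-20,0,0,-0.18, 0,0,0,0,-0.18, 0,0,0,0,-0.18, 0,0,0,0,-0.18, 0,0,0,0,0]' 40
python3 - <<'E'
from h import *
st()
from scipy.optimize import least_squares
for n in("side","top"):
    im0,d=viewer.grab_frame(n); save(n+"7",im0); P=cloud(n,d); im=cv2.cvtColor(im0,cv2.COLOR_RGB2HSV); x,y,z=np.moveaxis(P,-1,0)
    m=(im[...,0]<14)&(im[...,1]>130)&(z>.034)&(z<.15)&(x>.3)&(x<.6)&(y>-.4)&(y<.4)
    k,l,s,c=cv2.connectedComponentsWithStats(cv2.morphologyEx(m.astype(np.uint8),cv2.MORPH_CLOSE,np.ones((5,5))))
    for i in range(1,k):
        t=P[m&(l==i)]
        if len(t)>60: print(n,len(t),least_squares(lambda q:np.linalg.norm(t-q,axis=1)-.03,[*t[:,:2].mean(0),.05],loss="soft_l1",f_scale=.002).x.round(4))
    g=(z>.055)&(z<.09)&(x>.44)&(x<.48)&(y<-.325)&(y>-.37)&(im0.max(-1)<150)
    t=P[g]; print("btn",len(t),np.percentile(t,[5,50,95],axis=0).round(4).tolist())
    h=t[t[:,2]>np.percentile(t[:,2],60)]; print(h.mean(0).round(4), np.ptp(h,axis=0).round(3))
print(delta([.4605,-.346,.162]))
E
```

```text
clock: 48.08
tcp_pos: [0.4594, -0.1162, 0.2008]
orientation: [1.161, 1.239, -1.161]
contact_force: [-0.7, -0.2, -0.8]
grip_width: 0.0
t 48.08 tcp [ 0.4594 -0.1162  0.2008] w 0.0 F [-0.7 -0.2 -0.8]
[[ 0.     0.998  0.065]
 [-0.     0.065 -0.998]
 [-1.     0.     0.   ]]
side 674 [ 0.4586 -0.1391  0.0904]
btn 37 [[0.442, -0.3519, 0.0584], [0.4477, -0.3379, 0.064], [0.453, -0.3306, 0.0757]]
[ 0.4497 -0.339   0.0721] [0.009 0.02  0.011]
top 167 [ 0.4593 -0.1182  0.0748]
btn 221 [[0.4448, -0.3635, 0.0587], [0.4599, -0.3437, 0.0642], [0.4756, -0.3284, 0.074]]
[ 0.4594 -0.3461  0.072 ] [0.025 0.026 0.007]
[ 38.6 -13.4 229.4]
```

View pics/side7.png

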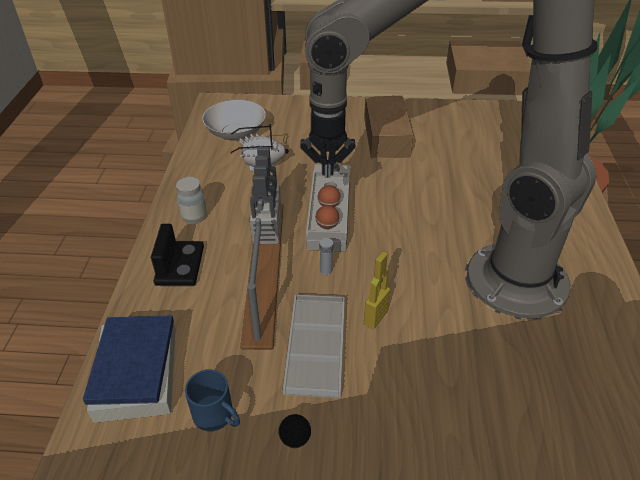

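Both balls sit in the box at (330,195) and (328,215), the tray is empty, the cartridges hang at (265,150–240), and the bystanders are unmoved. I'll go above the button and recheck the ball heights before pressing.

```bash
python3 -m pendant '[0,0,-1,15,0, 0,0,-2,35,0, 0,0,-2,40,0, 0,0,-2,40,0, 0,0,-3,40,0, 0,0,-3,35,0, 0,20,-1,24,0, 0,30,0,0,0, 0,20,0,0,0, 0,0,0,0,0, 0,0,0,0,0]'
cat > chk.py <<'E'
from h import *
from scipy.optimize import least_squares
st()
for n in("side","top"):
    im0,d=viewer.grab_frame(n); save(n+"9",im0); P=cloud(n,d); im=cv2.cvtColor(im0,cv2.COLOR_RGB2HSV); x,y,z=np.moveaxis(P,-1,0)
    m=(im[...,0]<14)&(im[...,1]>130)&(z>.055)&(z<.15)&(x>.4)&(x<.52)
    for c in(-.1157,-.1955):
        t=P[m&(abs(y-c)<.033)]
        if len(t)>40: print(n,len(t),least_squares(lambda q:np.linalg.norm(t-q,axis=1)-.03,[.46,c,.075],loss="soft_l1",f_scale=.002).x.round(4))
    m=(x>.57)&(x<.66)&(z>.208)&(z<.26)&(y<.0)&(y>-.2)
    k,l,s,c=cv2.connectedComponentsWithStats(m.astype(np.uint8))
    print(n,"tabs",[P[l==i].mean(0).round(3).tolist() for i in range(1,k) if s[i,4]>20])
E
python3 chk.py; python3 -c "
from h import *
print(delta([.460,-.346,.08]))"
```

```text
clock: 49.55
tcp_pos: [0.4614, -0.3457, 0.1312]
orientation: [1.16, 1.239, -1.159]
contact_force: [0.5, -0.2, 0.2]
grip_width: -0.0001
t 49.55 tcp [ 0.4614 -0.3457  0.1312] w -0.0001 F [ 0.5 -0.2  0.2]
[[ 0.001  0.998  0.067]
 [-0.001  0.067 -0.998]
 [-1.     0.001  0.001]]
side 358 [ 0.4603 -0.1156  0.0749]
side 308 [ 0.46   -0.1953  0.0751]
side tabs [[0.613, -0.103, 0.228]]
top 411 [ 0.4591 -0.1174  0.0739]
top 420 [ 0.4591 -0.1972  0.0738]
top tabs [[0.615, -0.172, 0.23], [0.611, -0.097, 0.232], [0.613, -0.134, 0.231], [0.608, -0.059, 0.232]]
[51.5 -1.7  0. ]
```

```bash
python3 -m pendant '[0,25,-1,0,0, 0,18,0,0,0, 0,6,0,0,0, 0,0,0,0,0, 0,0,0,0,0]'; python3 -c "
from h import *
st()"
```

```text
clock: 50.28
tcp_pos: [0.4603, -0.3459, 0.082]
orientation: [1.16, 1.239, -1.16]
contact_force: [0.2, 0.0, 0.1]
grip_width: 0.0001
t 50.27 tcp [ 0.4603 -0.3459  0.082 ] w 0.0001 F [0.2 0.  0.1]
[[ 0.001  0.998  0.067]
 [-0.001  0.067 -0.998]
 [-1.     0.001  0.001]]
```

```bash
python3 -m pendant '[0,3,0,0,0, 0,3,0,0,0, 0,2,0,0,0, 0,2,0,0,0, 0,1,0,0,0, 0,0,0,0,0]'
```

```text
clock: 51.02
tcp_pos: [0.4597, -0.3457, 0.0704]
orientation: [1.16, 1.24, -1.16]
contact_force: [-1.0, 0.9, 2.9]
grip_width: 0.0004
```

```bash
python3 -m pendant '[0,1.5,0,0,0, 0,1.5,0,0,0, 0,0,0,0,0]'; python3 -m pendant '[0,1,0,0,0, 0,1,0,0,0, 0,0,0,0,0]'
```

```text
clock: 51.4
tcp_pos: [0.4597, -0.3457, 0.0673]
orientation: [1.16, 1.24, -1.16]
contact_force: [-1.0, 0.7, 3.2]
grip_width: -0.0002
clock: 51.78
tcp_pos: [0.4598, -0.3457, 0.066]
orientation: [1.16, 1.24, -1.16]
contact_force: [-3.3, 1.9, 11.4]
grip_width: -0.0002
```

Force jumped from 3 N to 11 N, so the button is on its stop. One small extra nudge, then let go.

```bash
python3 -m pendant '[0,0.7,0,0,0, 0,0,0,0,0]'; python3 -m pendant '[0,-10,0,0,0, 0,-30,0,0,0, 0,-40,0,0,0, 0,-50,0,0,0, 0,-30,0,0,0, 0,0,0,30,0, 0,0,0,0,0, 0,0,0,0,0, 0,0,0,0,0, 0,0,0,0,0]'; python3 chk.py
python3 - <<'E'
from h import *
d=viewer.grab_frame("top")[1]; P=cloud("top",d); t=P[(abs(P[...,0]-.4595)<.01)&(abs(P[...,1]+.346)<.01)]; print("btn z",np.nanmedian(t[:,2]), "moved px", (np.abs(cv2.imread("pics/side9.png").astype(int)-cv2.imread("pics/side7.png"))).max(-1)[250:,:450].__gt__(40).sum())
E
```

```text
clock: 52.02
tcp_pos: [0.4598, -0.3457, 0.0659]
orientation: [1.159, 1.239, -1.161]
contact_force: [-5.8, 3.5, 16.3]
grip_width: -0.0
clock: 53.28
tcp_pos: [0.4618, -0.3749, 0.2244]
orientation: [1.16, 1.241, -1.159]
contact_force: [-0.1, 0.1, 0.1]
grip_width: 0.0002
t 53.27 tcp [ 0.4618 -0.3749  0.2244] w 0.0002 F [-0.1  0.1  0.1]
[[-0.     0.998  0.067]
 [ 0.     0.067 -0.998]
 [-1.    -0.    -0.   ]]
side 357 [ 0.4603 -0.1157  0.0748]
side 313 [ 0.4606 -0.1958  0.0754]
side tabs [[0.613, -0.104, 0.228]]
top 408 [ 0.4593 -0.1174  0.0737]
top 420 [ 0.4592 -0.1975  0.074 ]
top tabs [[0.615, -0.172, 0.23], [0.611, -0.096, 0.232], [0.613, -0.134, 0.231], [0.608, -0.059, 0.232]]
btn z 0.447807025270835 moved px 0
```

View pics/top9.png

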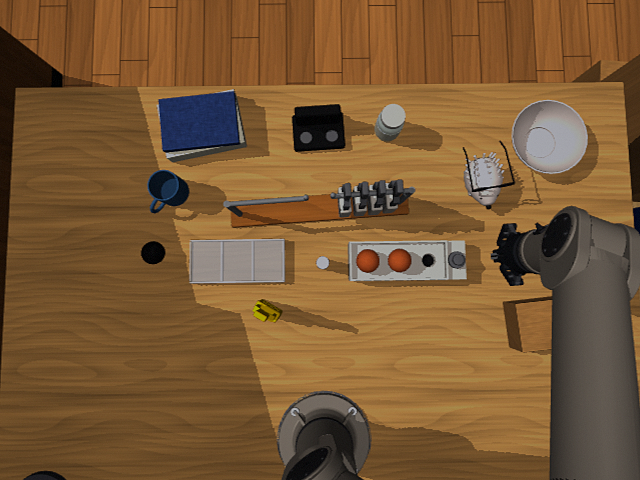

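The final view shows four tabs on the −y rail at (345–395,197), balls seated at (367,260) and (400,260), an empty tray, a free button, and everything else as at the start. Handing in.

```bash
python3 -c "
from h import *
print(r.hand_in())"
```

```text
the job is handed in; nothing more can be done
None
```

The job is done and handed in at about 53 s on the robot's clock.

- **Cartridges:** I carried all four white cartridges over the end stops. They now hang on the empty rail about 38 mm apart, and their positions did not change between the last two looks.
- **Balls:** Both terracotta balls from the tray are seated, one in the middle dimple and one in the dimple farthest from the button. Their centres measure 74–75 mm above the counter, against 74 mm for a seated ball. The third compartment was empty from the start.
- **Button:** After everything was in place I pressed it once. The force rose from 3 N to 16 N at its stop, then I let go and moved the arm clear.
- **Other things:** In the last pictures nothing else had moved, including the black ball and the yellow look-alike.

**What went wrong or stayed unchecked:**
- My first dimple position was about 6 mm off and the ball touched the dimple's edge with about 6 N. I corrected that before letting the ball go.
- I could not measure the released button's height. The gripper hid it from the top camera, so that check gave no usable number.

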